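# Bolt down the sprung lid of the roller box

### The arm

A 6-joint arm with a two-finger parallel gripper is mounted at the origin on the work surface. World frame = base frame: x ahead of the robot, y to its left, z up, the work surface at z = 0. Lengths are in mm, angles in degrees, forces in N, time in s.
With the tool pointing down it reaches from about 350 to 850 mm from the base axis. Payload 8.1 kg.
Tool frame: the origin (TCP) lies midway between the tips of the shut fingers; the grasp point (between the pads) lies grip_depth behind it (grip_depth is the distance from the TCP to the grasp point, in mm); z points along the fingers, y is the line along which they close (so a half turn about z gives the same grasp; the last joint's range is limited). The gripper opens to 85 mm and grips with 20 to 120 N. Pads are 22 mm wide; open, the fingers measure 114 mm over their backs; the gripper's body (76 mm by 85 mm) begins 54 mm behind the grasp point. The pads swing forward as they close: fully open they stand 13 mm farther back than shut.
Start: joints at [60.138, 7.471, 85.268, -0, 87.261, -4.893], TCP at [253.261, 543.934, 231.292] pointing down, gripper open.
Joint ranges: [-169.43, 169.43], [-51.17, 129.36], [1.28, 143.12], [-76.62, 256.62], [0, 156.53], [-152.29, 152.29]. Speed limits (degrees/s): [136.94, 136.94, 159.86, 180, 180, 180].

### API

Orientations are given as [roll, pitch, yaw] about the fixed x, y, z axes, in that order (R = Rz(yaw) Ry(pitch) Rx(roll)).
In Python, from bench import sense, snapshot, hand_in, grip_depth gives the robot as it stands. The module is installed in compiled form; this text tells all that it offers.
- The arm moves only by the tool apply_moves, never from a script. Its argument "series" is text: rows parted by semicolons, each of 5 numbers parted by spaces: the shift along the tool's x, y, z each as a share of 0.3 m, from -1 to 1, then the turn about the tool's z as a share of 2 rad, from -1 to 1, then the gripper's target within -1 to 1 (shut at 1, half-way at 0, fully open at -1). In form: tx ty tz twist gripper; .... A call has 1 to 5 rows; each row shifts and turns the commanded pose from where the row before left it, along the tool's axes as they then stand; what a row does not reach is not made up. A row lasts 1/12 s, in which the tool goes at most 41.7 mm and 7.16 degrees, less where a joint would pass 70% of its speed; a pose out of reach is approached as far as the arm can. A call with a number of a shift or a turn outside -1 to 1 is refused whole. A call with a gripper value outside its range is refused whole. The fingers move at their own pace and stop on an object; "squeeze" is the grip in N (left out, the last holds). Time passes only in rows, so rows that do not move let the fingers close. It gives the time, the measured TCP pose, the force, the opening and the grip force at its end, in the units of the state.
- sense(): the state, without advancing time (a new reading comes with each control period).
- snapshot(name): name is "side" or "top"; returns a dict with "frame" (384x512x3 uint8, blue, green, red), "depth" (384x512 float32, mm along the optical axis (not along the pixel's ray), 0 where there is no reading), "intrinsics" (3x3 intrinsics, pixels), "dist" ([k1, k2, p1, p2, k3] as OpenCV has them; the pictures are not rectified), "extrinsics" (4x4, takes a point from camera to world coordinates). Camera axes: x right, y down, z forward; pixel columns grow to the right and rows downward; lengths in mm; the calibration is good to about 2 mm. A picture is of the moment at which its call begins.
- hand_in(): hands the job in; it is judged then, once.
The state is a dict: "time": time; "joint_pos": joint angles; "qd": joint speeds; "joint_efforts": joint torques, N m; "tool_pos": TCP position; "tcp_rot": TCP orientation; "ft_force": force on the tool from outside, world axes, zero at the start; "wrist_torque": the same for the moment, N m; "finger_gap": finger opening in mm; "grip_force": force on a finger pad.
Only numpy, scipy, OpenCV 4.12 (cv2) and the standard library are available. Lean on these libraries where they do the work, as an engineer would, in place of code of your own. Each camera call takes 0.05 s, during which the arm holds its last target. There are 200 camera calls.

### The job

Close up the paint-roller box: its lid is pushed up by its rubber seal, so press the lid down until the bolt on it meets the opening of the keeper on the box and slide the bolt fully home, so that it holds the lid down when you let go. The keeper was fitted by hand and may sit a little high or low, so feel for its opening; leave the other things on the bench where they are.

Things in the scene. Friction and masses are not known exactly. Their poses are not given: they have to be found in the camera images.
- case: Low pale wooden box, 280 x 280 mm, fixed to the bench; origin: centre of its underside; z up, y the way the bolt slides to lock, x from its front to its hinge side. The lid covers case y -133 to +43 mm; its hinge runs along y at case x +120 mm, 118 mm high. A fixed strip beside it (case y +50 to +140, top 118 mm high) carries the keeper
- knob (a point): Knob of the steel bolt on the lid: an upright round post 17 mm across, its top 46 mm above the bolt's axis. This point is on the post's axis, 30 mm above the bolt's axis, 190 mm in front of the hinge. Gripped here, it can be pressed down (lid and all) and pushed along. The two bolt guides reach 10 mm above the bolt's axis, 31 mm behind and 111 mm ahead of the drawn-back knob
- bolt_tip (a point): Flat end of the bolt, a 12 mm round bar; this point is on its axis at the very tip, 116 mm from the knob in the case's +y direction
- keeper_place (a point): Point on the case 136 mm above the bench: intended centre of the keeper's mouth. The keeper is a steel block 34 mm wide, 24 mm deep along case y, with an opening 16 mm high, 18 mm wide right through. It sits here in x and y, but its real height is 9 mm lower to 9 mm higher, unreported: see or feel it. Steel reaches 34 mm above, 32 mm below the opening's centre and stops a bolt at a wrong height
- bolt (a joint): Slide of the bolt along case +y, m: 0 drawn back, 0.026 with the tip at the keeper's mouth, 0.050 fully home at its end stop, the tip level with the keeper's far face. It stays where it is left (2 N of friction)
- lid (a joint): Hinge angle of the lid, rad. It rides on a springy seal: +0.09 at rest (bolt 17 mm above keeper_place); at 0 the bolt's axis is level with keeper_place; -0.06 is the bottom stop (bolt 11 mm below it). 0.01 is 1.9 mm at the bolt. Pressing at the bolt takes 1 N at first, 8 N at 0, 13 N at -0.06. It springs up when let go unless the bolt holds it
- tape: Bystander: roll of paper tape, 72 mm across, 25 mm high, lying on the rear of the box's fixed strip, its top 143 mm above the bench. Leave alone
- pot: Bystander: empty white paint pot, 64 mm across, 75 mm high, on the bench by the box's right side. Leave alone
- tree: Bystander: small wooden green tree cut-out, 100 mm wide, 106 mm high, standing on the bench by the box's left side. Leave alone
- brush: Bystander: paint brush lying on the bench. Leave alone
- bottle: Bystander: grey bottle, 70 mm across, 190 mm high, standing on the bench far to the left. Leave alone
- driver: Bystander: screwdriver lying on the bench. Leave alone
- sander: Bystander: cork sanding block 110 x 60 x 35 mm on the bench far to the right. Leave alone

How it is judged:
By the outcome, as a careful person would: the job done as asked, in the order asked, and still so for the second after the job is handed in, with the robot touching nothing.
It also fails if it takes over 40 s, if anything falls off the work surface, if the arm or the gripper's body presses on something with over 40 N, if the wrist force passes 120 N, or if a joint passes its speed limit or range.

## Working session

There is one attempt and no reset: what is moved stays moved. The work goes in short steps, Python scripts to look and compute and a tool call to move; the robot and the scene stay as the last step left them, time stands still between calls to the robot, and variables do not carry over. Pictures are saved under pics/ and viewed, at most 10 in all, crops included, and the job is handed in when it is done.

Besides the shell and the picture viewer there is one more tool, called as name(argument=value, ...), one argument or row to a line, values as JSON. apply_moves: Moves the arm, as the interface text tells. Its arguments: {"type":"object","properties":{"series":{"type":"string"},"squeeze":{"type":"number"}},"required":["series"]}

```bash
mkdir -p pics; cat > h.py <<'E'
import numpy as np, cv2
from bench import sense, snapshot, hand_in, grip_depth
def cloud(s):
    K,d,T=s["intrinsics"],s["dist"],s["extrinsics"]
    h,w=s["depth"].shape
    u,v=np.meshgrid(np.arange(w),np.arange(h))
    p=cv2.undistortPoints(np.stack([u,v],-1).reshape(-1,1,2).astype(np.float64),np.array(K),np.array(d)).reshape(h,w,2)
    z=s["depth"].astype(float)
    P=np.dstack([p[...,0]*z,p[...,1]*z,z])
    W=P@np.array(T)[:3,:3].T+np.array(T)[:3,3]
    W[z<=0]=np.nan
    return W
E
python3 - <<'E'
from h import *
st=sense(); print(st, grip_depth)
for n in("side","top"):
    s=snapshot(n); cv2.imwrite(f"pics/{n}0.png",cv2.resize(s["frame"],(768,576),interpolation=cv2.INTER_CUBIC))
    np.save(n+"W.npy",cloud(s)); np.save(n+"F.npy",s["frame"]); print(n,np.array(s["extrinsics"]).round(2).tolist())
E
```

```text
{'time': 0.0, 'joint_pos': array([ 6.01376208e+01,  7.51672841e+00,  8.53310311e+01, -1.13040997e-03,
        8.72617841e+01, -4.89141533e+00]), 'qd': array([-0.01864499,  0.0139921 , -0.05020626,  0.02879721,  0.05713334,
        0.07698844]), 'joint_efforts': array([ 2.04930247e-04, -5.69413340e+01, -5.00548339e+01, -1.53484461e-04,
        1.48891623e-02, -6.12859617e-05]), 'tool_pos': array([252.98254353, 543.43302115, 230.21075987]), 'tcp_rot': array([-1.79890759e+02, -8.21561985e-03,  1.55029083e+02]), 'ft_force': array([ 0.50204253, -0.09876766, -0.0835858 ]), 'wrist_torque': array([ 0.00661653, -0.01968487,  0.00296179]), 'grip_force': 0.0, 'finger_gap': 85.05723903754586} 18.700000000000003
side [[0.81, -0.37, 0.46, -157.19], [-0.59, -0.52, 0.62, -935.12], [0.01, -0.77, -0.64, 1091.28], [0.0, 0.0, 0.0, 1.0]]
top [[-0.03, -1.0, 0.07, 460.42], [-1.0, 0.03, 0.01, -8.46], [-0.01, -0.07, -1.0, 1151.85], [0.0, 0.0, 0.0, 1.0]]
```

View pics/side0.png

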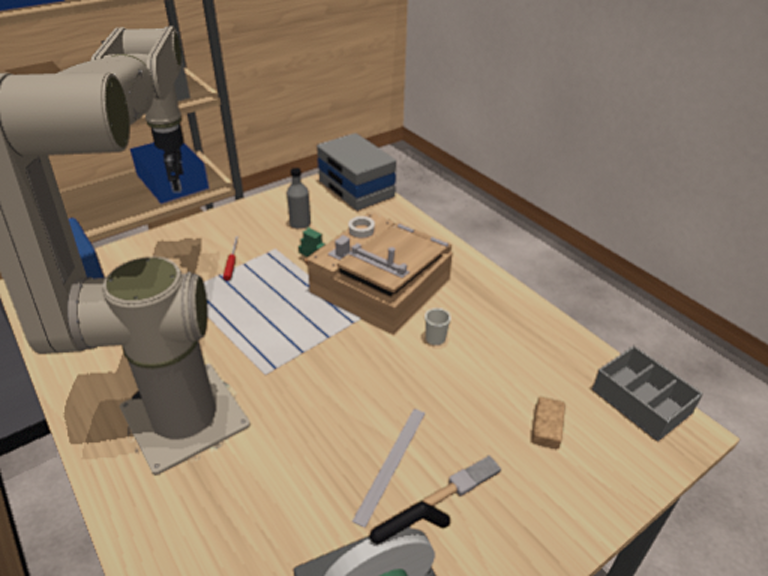

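View pics/top0.png

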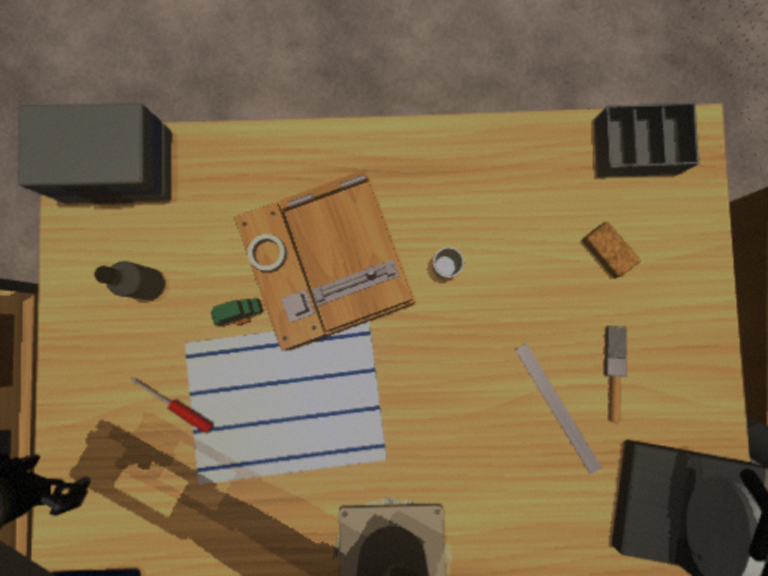

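The side view shows the box at about (380,265), keeper (343,246) and knob (391,257). In the top view the keeper is at (297,305), the bolt runs right to the knob near (376,272), and the strip's corners are (235,217) and (285,349).

```bash
python3 - <<'E'
from h import *
T=np.load("topW.npy");S=np.load("sideW.npy")
m=(T[...,2]>100)&(T[...,2]<215)
m[:, :150]=0; m[:,290:]=0; m[250:]=0;m[:110]=0
# box outline: pixels above 100
cnt=max(cv2.findContours(m.astype(np.uint8),cv2.RETR_EXTERNAL,cv2.CHAIN_APPROX_NONE)[0],key=cv2.contourArea)[:,0]
# strip points z~118 left edge
pts=T[cnt[:,1],cnt[:,0]]
r=cv2.minAreaRect(pts[:,:2].astype(np.float32)); print("rect",r)
for n,W in(("top",T),("side",S)):
    z=W[...,2]
    q=(z>158)&(z<215)&(abs(W[...,0]-480)<120)&(abs(W[...,1]-100)<120)
    k,l,st,c=cv2.connectedComponentsWithStats(q.astype(np.uint8))
    for i in range(1,k):
        if st[i,4]>=3:
            P=W[l==i]; print(n,c[i].round(1),st[i,4],"med",np.median(P,0).round(1),"min",P.min(0).round(1),"max",P.max(0).round(1))
# strip height
for u,v in[(160,148),(200,218),(180,190),(230,170)]:print(T[v,u].round(1))
s=T; b=cv2.resize(np.load("topF.npy")[160:240,170:290],None,fx=6,fy=6,interpolation=cv2.INTER_CUBIC)
cv2.imwrite("pics/c.png",b)
E
```

```text
rect ((614.9879760742188, 117.66590881347656), (279.72723388671875, 275.8978576660156), 18.98978042602539)
top [246.1 182.7] 167 med [576.3  21.4 161.9] min [546.4 -19.6 158. ] max [599.4  94.2 203.5]
top [213.1 195.4] 65 med [544.  121.5 161.9] min [529.8  99.4 158.2] max [555.5 132.8 167.9]
top [197.4 201.8] 110 med [525.4 163.3 165.8] min [508.6 146.3 158.8] max [544.7 178.  170.6]
side [227.5 160.6] 46 med [519. 160. 164.] min [504.3 144.7 158.2] max [541.7 179.5 169.2]
side [236.5 164.5] 15 med [535.4 121.  160.6] min [528.1 111.8 158.5] max [551.6 133.8 164.3]
side [261.6 172.6] 77 med [572.3  15.9 171.5] min [564.3 -19.8 158.3] max [595.1  39.9 200.6]
side [245.7 169.2] 6 med [550.5  78.1 159.5] min [545.3  73.1 158.5] max [554.8  88.7 159.8]
side [250.2 171. ] 5 med [558.   61.7 159.7] min [554.6  50.8 158.3] max [559.4  65.9 161.2]
[692.  279.3 115.7]
[481.5 163.8 118.9]
[565.1 221.1 118.4]
[616.9  71.7 138.6]
```

View pics/c.png

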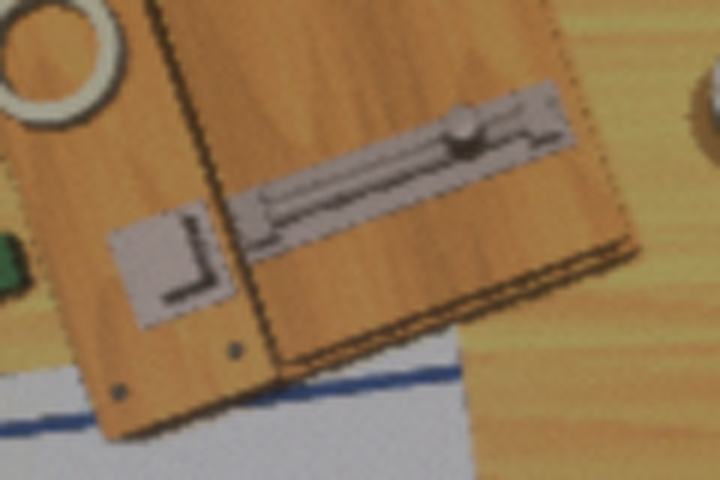

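The crop shows the knob top at about (463,122), the bolt running left to (270,190), and the keeper around (185,260), which includes a base plate.

```bash
python3 - <<'E'
from h import *
T=np.load("topW.npy");S=np.load("sideW.npy")
print("keeper top z"); print(T[190:214,184:212:1,2].round(0).astype(int))
a=np.radians(19);o=np.array([615,117.7]);R=np.array([[np.cos(a),-np.sin(a)],[np.sin(a),np.cos(a)]])
for n,W in(("top",T),("side",S)):
    c=(W[...,:2]-o)@R; z=W[...,2]
    k=(abs(c[...,0]+70)<10)&(abs(c[...,1]-72)<8)&(z>150); print(n,"keeper",k.sum(),np.median(z[k]),np.percentile(z[k],[10,90]))
    st=(abs(c[...,0]+115)<12)&(abs(c[...,1]-90)<25); print("strip",np.nanmedian(z[st]))
    kn=(z>182)&(z<210)&(abs(c[...,0]+70)<20)&(abs(c[...,1]+80)<30); print("knob",kn.sum(),W[kn].mean(0),c[kn].mean(0),c[kn].min(0),c[kn].max(0), np.sort(z[kn])[-6:])
    al=(z>158)&(z<175)&(c[...,1]<50)&(c[...,1]>-115)&(abs(c[...,0]+70)<25); print("bolt",np.median(c[al],0))
st=sense(); x,y=o+R@np.array([-70,-81.7]); print("knob pred",x,y)
E
```

```text
keeper top z
[[                 116                  118                  123
                   119                  119                  121
                   118                  118                  121
                   120                  120                  117
                   118                  118                  121
                   117                  118                  121
                   119                  119                  118
                    99                  138                  138
                   140                  138                  142
                   141]
 [                 119                  118                  117
                   121                  118                  121
                   119                  118                  120
                   117                  114                  119
                   120                  119                  117
                   121                  118                  116
                   120                  116                  114
                   108 
[... 13603 characters left out ...]
652263081948
knob 35 [578.38121223  23.10280945 198.90704465] [-65.42157679 -77.52148971] [-72.93471708 -85.18818909] [-56.73033145 -69.69131703] [201.63625873 201.63772743 202.39511052 203.00314551 203.44800701
 203.48560339]
bolt [-68.31012247 -26.42138514]
side keeper 13 165.95334037258635 [163.42480851 168.16469796]
strip 118.33774369817144
knob 27 [572.61645115  20.17849782 193.20221736] [-71.82432822 -78.40965806] [-79.07279249 -86.7334648 ] [-63.29342524 -68.00883464] [199.03601155 199.17408954 199.21863716 199.68220442 199.70905959
 200.58984826]
bolt [-74.55640958 -75.1785765 ]
knob pred 575.4126179271975 17.661361561534846<stdin>:3: RuntimeWarning: invalid value encountered in cast
```

apply_moves(
  series="-0.114 -0.075 -0.006 0 0; -0.114 -0.075 -0.006 0 0; -0.114 -0.075 -0.006 0 0; -0.114 -0.075 -0.006 0 0; -0.114 -0.075 -0.006 0 0",
  squeeze=80,
)

```text
time: 0.52
tool_pos: [361.1, 368.0, 239.9]
tcp_rot: [-180.0, -0.0, 155.1]
ft_force: [0.8, 0.0, 1.0]
finger_gap: 42.9
grip_force: 0.0
```

apply_moves(
  series="-0.114 -0.075 -0.006 0 0; -0.114 -0.075 -0.006 0 0; -0.114 -0.075 -0.006 0 0; -0.114 -0.075 -0.006 0 0; -0.114 -0.075 -0.006 0 0",
)

```text
time: 0.93
tool_pos: [468.7, 193.7, 249.1]
tcp_rot: [-180.0, -0.0, 155.0]
ft_force: [1.2, 1.2, -0.1]
finger_gap: 42.8
grip_force: 0.0
```

apply_moves(
  series="-0.114 -0.075 -0.006 0 0; -0.114 -0.075 -0.006 0 0; -0.114 -0.075 -0.006 0 0; -0.114 -0.075 -0.006 0 0; 0 0 0 -0.062 0",
)

```text
time: 1.35
tool_pos: [556.7, 49.9, 256.0]
tcp_rot: [-179.9, 0.1, 161.7]
ft_force: [0.7, 0.5, 0.5]
finger_gap: 42.8
grip_force: 0.0
```

apply_moves(
  series="0 0 0 -0.062 0; 0 0 0 -0.062 0; 0 0 0 -0.062 0; 0 0 0 -0.062 0; 0 0 0 -0.062 0",
)

```text
time: 1.77
tool_pos: [554.0, 56.1, 255.9]
tcp_rot: [180.0, -0.1, -162.0]
ft_force: [0.6, 0.8, -0.6]
finger_gap: 42.4
grip_force: 0.0
```

apply_moves(
  series="0 0 0 -0.012 0; 0 0 0 0 0; 0 0 0 0 0",
)

```text
time: 2.02
tool_pos: [554.2, 56.3, 256.2]
tcp_rot: [180.0, -0.0, -161.2]
ft_force: [0.3, 0.0, 1.0]
finger_gap: 42.6
grip_force: 0.0
```

apply_moves(
  series="-0.038 -0.126 0 0 0; 0 -0.01 0.1 0 0; 0 0 0.05 0 0; 0 0 0 0 0",
)

```text
time: 2.35
tool_pos: [576.2, 21.0, 206.8]
tcp_rot: [179.8, -0.4, -161.2]
ft_force: [-0.6, 1.0, -1.3]
finger_gap: 42.9
grip_force: 0.0
```

```bash
python3 - <<'E'
from h import *
t=sense(); print(t["tool_pos"],t["tcp_rot"],t["ft_force"])
a=snapshot("side")["frame"][110:210,180:310]; b=snapshot("top")["frame"][130:230,170:300]
cv2.imwrite("pics/d.png",cv2.resize(np.vstack([a]),None,fx=6,fy=6,interpolation=cv2.INTER_CUBIC)[:600,:780])
E
```

```text
[576.19252431  20.98859138 206.82677501] [ 179.84786286   -0.38229278 -161.187746  ] [-0.59663934  1.04434554 -1.31787264]
```

View pics/d.png

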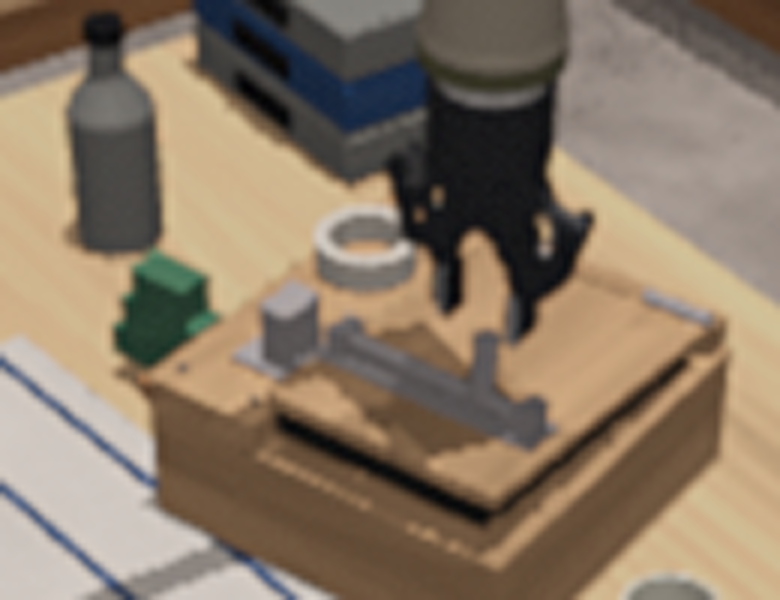

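The fingers, at (445,300) and (517,330), straddle the knob top at (487,340) and are well centred over it. I'll descend and close.

apply_moves(
  series="0 0 0.07 0 0; 0 0 0.06 0 0; 0 0 0 0 0; 0 0 0 0 0.4; 0 0 0 0 0.7",
)

```text
time: 2.87
tool_pos: [579.4, 21.6, 174.7]
tcp_rot: [-179.9, 0.1, -161.0]
ft_force: [0.1, -0.6, 0.3]
finger_gap: 19.5
grip_force: 0.3
```

apply_moves(
  series="0 0 0 0 1; 0 0 0 0 1; 0 0 0 0 1; 0 0 0 0 1",
)

```text
time: 3.2
tool_pos: [578.9, 21.4, 173.5]
tcp_rot: [-180.0, 0.1, -161.0]
ft_force: [-2.1, 0.5, 2.3]
finger_gap: 14.7
grip_force: 78.2
```

```bash
python3 - <<'E'
from h import *
a=snapshot("side")["frame"][130:200,220:310]
cv2.imwrite("pics/e.png",cv2.resize(a,None,fx=8,fy=8,interpolation=cv2.INTER_CUBIC))
E
```

```text
(no output)
```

View pics/e.png

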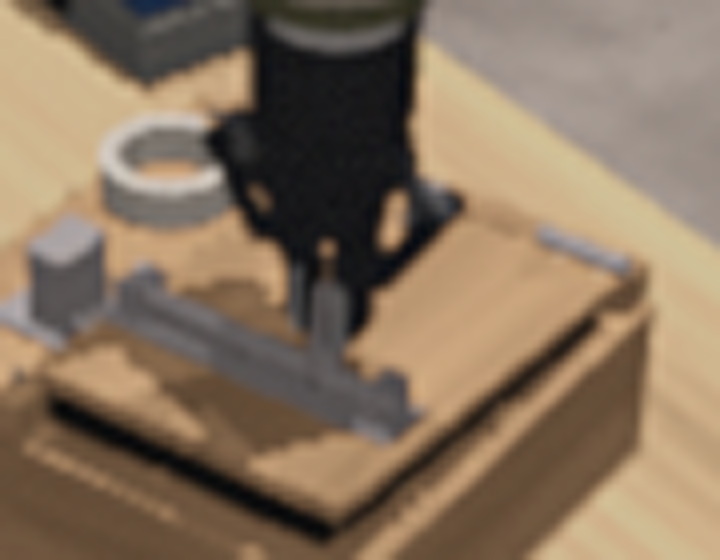

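The post at (330,310) stands in front of the fingers, so it is caught only at the pad edge. I'll open, shift toward the front, go a bit deeper and regrip.

apply_moves(
  series="0 0 0 0 0.2; 0 0 0 0 0.2; 0.033 0 0.018 0 0.2; 0 0 0 0 0.2; 0 0 0 0 1",
)

```text
time: 3.67
tool_pos: [568.6, 18.1, 166.5]
tcp_rot: [180.0, -0.1, -161.0]
ft_force: [0.3, 0.1, -0.6]
finger_gap: 23.2
grip_force: 0.0
```

apply_moves(
  series="0 0 0 0 1; 0 0 0 0 1; 0 0 0 0 1; 0 0 0 0 1",
)

```text
time: 4.0
tool_pos: [569.0, 18.1, 167.1]
tcp_rot: [-180.0, -0.0, -161.0]
ft_force: [-2.2, -1.0, 0.9]
finger_gap: 13.8
grip_force: 77.2
```

```bash
python3 - <<'E'
from h import *
a=snapshot("side")["frame"][130:200,220:310]
cv2.imwrite("pics/f.png",cv2.resize(a,None,fx=8,fy=8,interpolation=cv2.INTER_CUBIC))
E
```

```text
(no output)
```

View pics/f.png

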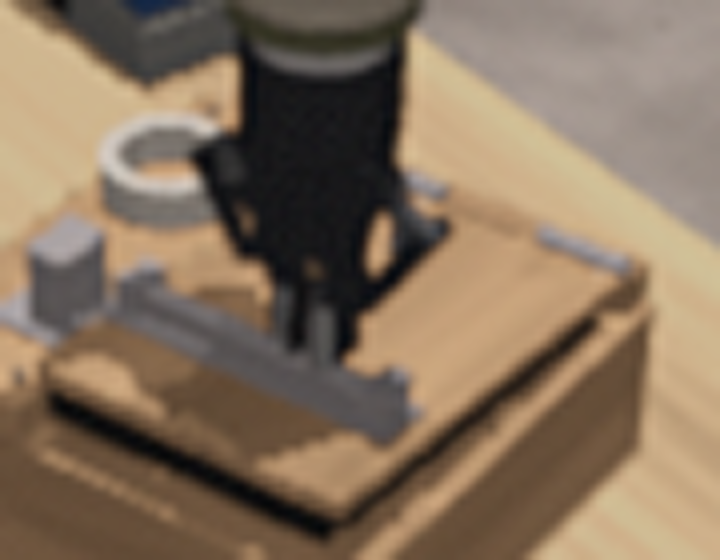

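apply_moves(
  series="0.005 0 0.018 0 1; 0.005 0 0.018 0 1; 0.005 0 0.018 0 1; 0.005 0 0.017 0 1; 0 0 0 0 1",
)

```text
time: 4.47
tool_pos: [563.1, 15.9, 146.5]
tcp_rot: [-180.0, -0.0, -161.0]
ft_force: [-11.5, -1.8, 14.1]
finger_gap: 13.8
grip_force: 78.8
```

apply_moves(
  series="0 0 0 0 1; 0 0 0 0 1; 0 0 0 0 1",
)

```text
time: 4.72
tool_pos: [563.4, 16.0, 147.5]
tcp_rot: [-180.0, 0.0, -161.0]
ft_force: [-12.0, -2.4, 14.6]
finger_gap: 14.5
grip_force: 78.1
```

```bash
cat > lid.py <<'E'
from h import *
a=np.radians(19);o=np.array([615,117.7]);R=np.array([[np.cos(a),-np.sin(a)],[np.sin(a),np.cos(a)]])
def lid(W):
    c=(W[...,:2]-o)@R; z=W[...,2]
    m=(abs(c[...,0]+110)<12)&(c[...,1]>-120)&(c[...,1]<35)&(z>100)&(z<165)
    k=(abs(c[...,0]+70)<10)&(abs(c[...,1]-72)<8)&(z>150)
    return m.sum(),np.median(z[m]).round(2),np.median(z[k]).round(2)
if __name__=="__main__":
    for n in("top","side"): print(n,lid(np.load(n+"W.npy")),lid(cloud(snapshot(n))))
    t=sense();print(t["tool_pos"],t["ft_force"])
E
python3 lid.py
```

```text
top (np.int64(453), np.float64(145.53), np.float64(166.19)) (np.int64(334), np.float64(122.57), np.float64(165.56))
side (np.int64(156), np.float64(143.89), np.float64(165.95)) (np.int64(168), np.float64(121.4), np.float64(166.01))
[563.37475583  15.9739546  147.58115926] [-10.98986573  -1.14677564  14.49362763]
```

apply_moves(
  series="0.001 0 0.007 0 1; 0 0.03 0 0 1; 0 0.03 0 0 1; 0 0.02 0 0 1; 0 0 0 0 1",
)

```text
time: 5.23
tool_pos: [555.2, 39.0, 145.8]
tcp_rot: [-179.9, 0.0, -160.9]
ft_force: [-13.2, -2.4, 16.3]
finger_gap: 13.8
grip_force: 79.3
```

```bash
python3 lid.py
```

```text
top (np.int64(453), np.float64(145.53), np.float64(166.19)) (np.int64(272), np.float64(120.42), np.float64(nan))
side (np.int64(156), np.float64(143.89), np.float64(165.95)) (np.int64(173), np.float64(119.65), np.float64(164.5))
[555.29393468  38.78471225 145.74828025] [-13.81166831  -2.59164616  15.86820363]
  return _methods._mean(a, axis=axis, dtype=dtype,
  ret = ret.dtype.type(ret / rcount)
```

apply_moves(
  series="0 0 0.002 0 1; 0 0.015 0 0 1; 0 0.015 0 0 1; 0 0 0 0 1",
)

```text
time: 5.67
tool_pos: [552.4, 47.0, 145.2]
tcp_rot: [-179.9, 0.0, -161.0]
ft_force: [-12.8, -3.0, 17.2]
finger_gap: 13.9
grip_force: 79.5
```

Bolt has moved 33 mm with no resistance, so it is past the mouth (26 mm). I'll continue to the end stop.

apply_moves(
  series="0 0.02 0 0 1; 0 0.02 0 0 1; 0 0.01 0 0 1; 0 0.007 0 0 1; 0 0 0 0 1",
)

```text
time: 6.08
tool_pos: [547.9, 60.6, 145.7]
tcp_rot: [-179.7, 0.1, -161.0]
ft_force: [-9.1, -15.3, 16.2]
finger_gap: 14.0
grip_force: 79.6
```

apply_moves(
  series="0 0.007 0 0 1; 0 0.007 0 0 1; 0 0 0 0 1; 0 0 0 0 1",
)

```text
time: 6.42
tool_pos: [548.0, 61.0, 146.4]
tcp_rot: [-179.3, 0.1, -161.1]
ft_force: [-4.4, -31.6, 16.1]
finger_gap: 14.0
grip_force: 79.8
```

```bash
python3 - <<'E'
from h import *
t=sense();print(t["tool_pos"],t["ft_force"])
a=snapshot("side")["frame"][130:200,210:300]
cv2.imwrite("pics/g.png",cv2.resize(a,None,fx=8,fy=8,interpolation=cv2.INTER_CUBIC))
E
```

```text
[548.0182711   60.9993691  146.36407972] [ -4.41572049 -31.61267106  16.14260057]
```

View pics/g.png

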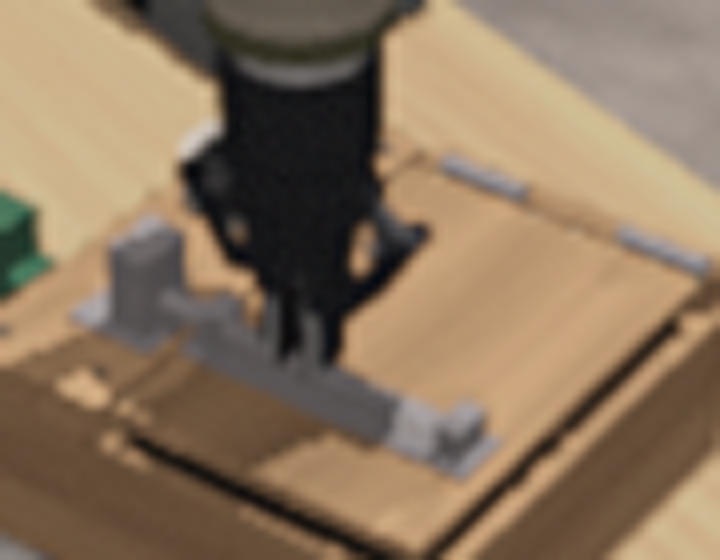

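It's a firm stop, with the knob 104 mm short of the keeper's centre as expected for fully home. The picture shows the bolt inside the keeper at (175,300). I'll ease off, release and retreat.

apply_moves(
  series="0 -0.008 0 0 1; 0 0 -0.006 0 1; 0 0 0 0 1; 0 0 0 0 0; 0 0 0 0 0",
)

```text
time: 6.88
tool_pos: [546.9, 64.8, 145.4]
tcp_rot: [-180.0, 0.1, -161.0]
ft_force: [0.9, -0.2, 0.7]
finger_gap: 37.0
grip_force: 0.0
```

apply_moves(
  series="0 0 0 0 0; 0 0 -0.05 0 0; 0 0 -0.12 0 0; 0 0 -0.13 0 0; 0 0 -0.13 0 0",
)

```text
time: 7.3
tool_pos: [545.4, 65.8, 274.4]
tcp_rot: [179.9, -0.1, -160.9]
ft_force: [1.5, 0.4, 0.1]
finger_gap: 42.6
grip_force: 0.0
```

apply_moves(
  series="0.13 0 0 0 0; 0.13 0 0 0 0; 0.13 0 0 0 0; 0 0 0 0 0; 0 0 0 0 0",
)

```text
time: 7.72
tool_pos: [434.4, 27.1, 274.0]
tcp_rot: [-180.0, 0.1, -161.0]
ft_force: [0.8, 0.8, 0.2]
finger_gap: 42.9
grip_force: 0.0
```

```bash
python3 - <<'E'
from lid import *
t=sense();print(t["tool_pos"],t["ft_force"])
s=snapshot("side");W=cloud(s);print(lid(W))
c=(W[...,:2]-o)@R;z=W[...,2];kn=(z>163)&(z<200)&(abs(c[...,0]+72)<20)&(abs(c[...,1]+40)<30);print(kn.sum(),c[kn].mean(0),z[kn].max())
cv2.imwrite("pics/i.png",cv2.resize(s["frame"][130:200,210:300],None,fx=8,fy=8,interpolation=cv2.INTER_CUBIC))
E
```

```text
[434.44177342  27.11451922 274.04829312] [0.77863902 0.77968681 0.15862444]
(np.int64(174), np.float64(121.23), np.float64(165.13))
25 [-77.39124978 -33.07085197] 182.43254229194167
```

View pics/i.png

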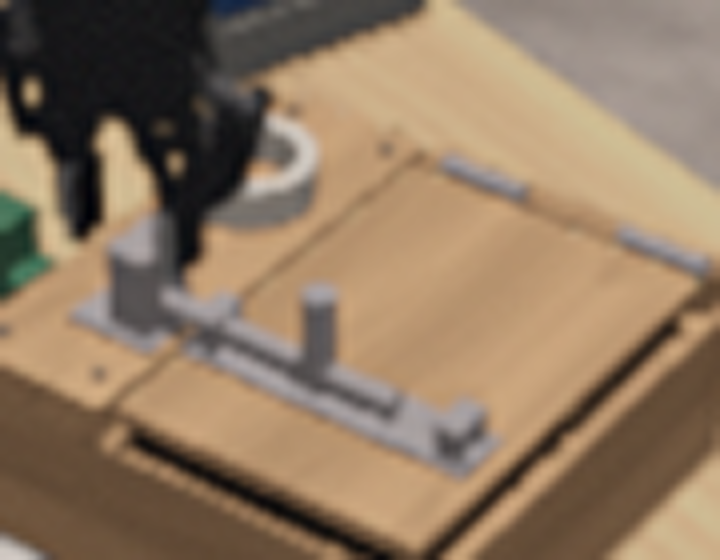

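The lid stays down and the bolt is in the keeper. I'll check the bolt's travel with the top camera before handing in.

```bash
python3 - <<'E'
from lid import *
for n in("top","side"):
    s=snapshot(n)
    for W,lo,hi in((np.load(n+"W.npy"),184,206),(cloud(s),163,190)):
        c=(W[...,:2]-o)@R;z=W[...,2];kn=(z>lo)&(z<hi)&(abs(c[...,0]+68)<25)&(abs(c[...,1]+57)<38);p=c[kn];print(n,kn.sum(),np.median(p,0).round(1),p.min(0).round(1),p.max(0).round(1),np.median(z[kn]))
E
```

```text
top 35 [-66.  -77.6] [-72.9 -85.2] [-56.7 -69.7] 199.38948443816878
top 33 [-71.9 -32.2] [-79.1 -40.4] [-62.9 -24.1] 179.89723974725337
side 22 [-70.6 -80.3] [-79.1 -86.7] [-63.3 -68. ] 196.8324187069195
side 25 [-78.  -32.3] [-83.2 -39.9] [-66.8 -23.8] 172.21426511497248
```

```bash
python3 -c "
from bench import hand_in; print(hand_in())"
```

```text
the job is handed in; nothing more can be done
None
```

The job is handed in: the bolt is through the keeper, pushed against a firm stop, and the lid stayed down after I let go. The cameras showed only 45–48 mm of travel, not 50, but the knob ended about 104 mm from the keeper's centre, which matches fully home.

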